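# Pull down the flap of the raised stopper bin with the hook pole

## Task

Take the hook pole from its wooden rest, hook it into the brass eye of the blue bin flap and swing the flap gently all the way down to its stop, then unhook the pole and lay it back in its rest. Touch the bin and the flap only with the pole and only lightly, never push the flap shut (its catch would lock it), and leave the bottle, the jar and the carton where they stand.

Things in the scene. Friction and masses are not known exactly. Their poses are not given: they have to be found in the camera images.
- cabinet: Raised steel bin for stoppers, fixed to the bench, 160 mm deep (x), 304 wide (y), 298 high. Origin under the middle of its foot, z up; its front looks along its own -x. The flap closing the front is 264 mm wide, 155 high, 12 thick; its hinge lies along the bin's y axis at x = -80, z = 120 mm in the bin's frame. The flap's outer face is 6 mm in front of the hinge line when shut.
- flap (a joint): Angle of the blue flap: 0 shut (upright), growing as its upper edge swings out along the bin's -x and down; 1.25 rad at its lower stop. Starts ajar, 0.045 to 0.07 rad. A stiff friction hinge holds it wherever it is left: some 3 to 8 N at the eye moves it, either way. Pushed to 0 its catch would lock it.
- eye (a point): Centre of the brass eye on the flap: an upright ring of 6 mm bar, clear hole 14 mm, the hole running along the flap's y axis (the hinge line), so a tine slides in sideways. It is 130 mm from the hinge up the flap, 20 mm out from the outer face, half-way along the width. Axes: x into the bin, y along the hinge, z up the flap.
- pole: Telescopic hook pole, about 200 g, level in its rest. Origin at the centre of its orange grip (90 mm long, 22 wide, 26 high); x towards the hook end, z up. A 12 mm square tube runs from x = -105 to 110 mm; out of it comes a 9 mm round rod, clamped (slips at about 45 N) at an extension e, 0 to 70 mm, that differs each time and is not measured: see or feel it.
- tine_e0 (a point): Point on the pole's axis, 150 mm ahead of the pole's origin: the tine's centre line lies e (0 to 70 mm) beyond it. The tine, 8 mm thick with a round end, sticks out level along the pole's -y, its end 28 mm from the pole's axis. The rod's 12 mm round rubber nose ends 20 mm beyond the tine, so with the nose on the flap's face the tine is as far out as the eye's hole.
- rest_seat (a point): Where the pole's origin belongs in the wooden rest, 50 mm above the bench; x along the pole's direction when lying there (hook end +x), z up. The rest has two forks at x = -80 and +80 mm, 14 mm thick, 18 mm clear between their cheeks, flared at the top; their flares end 72 mm above the bench.
- bottle: Clear bottle, 74 mm wide, 190 mm high, standing on the bench; origin under its centre. Leave alone.
- jar: Amber jar, 64 mm wide, 85 mm high; origin under its centre. Leave alone.
- carton: Open cardboard carton with dividers, 150 x 110 x 90 mm; origin under its centre. Leave alone.
There are look-alikes about, which are no part of the job. What is shaped like the part that bears rest_seat but purple is not meant.

How it is judged (in metres and radians):
On the way, in this order (a step that is already met when the one before it is completed fails the run):
1. the pole is lifted clear of its rest (height (world z) of pole above 0.12 m), for 0.2 s.
2. the pole, held up, draws the flap down past half-way (value of joint flap above 0.6 rad and contact force between pole and cabinet above 0.3 N and height (world z) of pole above 0.09 m), for 0.05 s.
3. the flap is down at its stop (value of joint flap above 1.17 rad), for 0.2 s.
At the end, for the whole second after the job is handed in: The flap stands down within 0.08 rad of its lower stop (1.25 rad) and at rest; the pole lies still in both forks of its rest, its origin within 35 mm of the seat along the pole and within 6 mm of its height, within 0.12 rad of the rest's direction, clear of the bin and released (value of joint flap above 1.17 rad and horizontal distance between pole and rest_seat below 0.035 m and z of pole in the frame of rest_seat between -0.006 and 0.006 m and angle between the x axis of pole and the x axis of rest_seat, either way round below 0.12 rad and contact force between pole and cabinet below 0.1 N and linear speed of pole below 0.02 m/s and velocity of joint flap below 0.05 rad/s); the robot touches nothing.
It fails at once if the pole presses on the bin or flap with more than 20 N (contact force between pole and cabinet above 20 N).
It fails at once if the flap is pushed shut (below 0.015 rad) (value of joint flap below 0.015 rad).
It fails at once if the flap is flung down (faster than 1.5 rad/s) (velocity of joint flap above 1.5 rad/s).
It fails at once if the robot itself touches the bin or flap (contact force between any of the fingers, the arm and cabinet above 1 N).
It fails at once if the bottle, jar or carton is moved by more than 20 mm, or the bottle or jar tipped (distance of any of bottle, jar, carton from where it was at the start of the episode above 0.02 m or angle between any of bottle, jar's own z axis and vertical above 0.3 rad).
It also fails if it takes over 64 s, if anything falls off the work surface, if the arm or the gripper's body presses on something with over 40 N, if the wrist force passes 120 N, or if a joint passes its speed limit or range.

## Robot

A 6-joint arm with a two-finger parallel gripper is mounted at the origin on the work surface. World frame = base frame: x ahead of the robot, y to its left, z up, the work surface at z = 0. Lengths are in mm, angles in rad, forces in N, time in s.
With the tool pointing down it reaches from about 250 to 725 mm from the base axis. Payload 4 kg.
Tool frame: the origin (TCP) lies at the very end of the fingers, on their centre line; the grasp point (between the pads) lies behind it (bot.grip_depth is the z of the grasp point in the tool frame, in mm); z points along the fingers, y is the line along which they close (so a half turn about z gives the same grasp; the last joint's range is limited). The gripper opens to 85 mm and grips with 20 to 120 N. Pads are 22 mm wide; open, the fingers measure 114 mm over their backs; the gripper's body (76 mm by 85 mm) begins 54 mm behind the grasp point. The pads swing forward as they close: fully open they stand 13 mm farther back than shut.
Start: joints at [-1.316, 0.241, 0.005, 1.335, 0, 1.571], TCP at [126.024, -483.857, 231.306] pointing down, gripper open.
Joint ranges: [-2.72, 2.72], [-1.05, 1.87], [-1.09, 1.28], [-1.99, 2.15], [-1.42, 1.44], [-3.14, 3.14]. Speed limits (rad/s): [2.79, 2.79, 3.14, 3.14, 3.14, 3.14].

## Interface

Orientations are given as a 3x3 rotation matrix whose columns are the frame's x, y, z axes.
In Python, from plant import bot gives the robot as it stands. The module is installed in compiled form; this text tells all that it offers.
- The arm moves only by the shell command python3 -m creep 'ROWS'. ROWS is JSON, a list of rows, each a list of 7 numbers: the shift along the tool's x, y, z in mm, then the turn, a rotation vector about the tool's x, y, z in degrees, then the finger opening in mm, from 0 to 85.4. In form: [[tx, ty, tz, wx, wy, wz, claw], ...]. A call has 1 to 5 rows; each row is the pose to reach, as a shift and turn from the pose commanded when the call began, along the tool's axes at that moment; what a row does not reach only later rows make up. A row lasts 1/12 s, in which the tool goes at most 41.7 mm and 7.16 degrees, less where a joint would pass 70% of its speed; a pose out of reach is approached as far as the arm can. A call with a gripper value outside its range is refused whole. The fingers move at their own pace and stop on an object; the grip force is fixed at half the most. Time passes only in rows, so rows that repeat a pose let the fingers close. It gives the time, the measured TCP pose, the force, the opening and the grip force at its end, in the units of the state.
- bot.get_state(): the state, without advancing time (a new reading comes with each control period).
- bot.camera(name): name is "side" or "top" or "wrist"; returns a dict with "image" (400x640x3 uint8, blue, green, red), "camera_matrix" (3x3 intrinsics, pixels), "extrinsics" (4x4, takes a point from world to camera coordinates). Camera axes: x right, y up, looking along -z (the intrinsics and any distortion apply to the point x, -y, -z); pixel columns grow to the right and rows downward; lengths in mm; the calibration is good to about 2 mm. The wrist camera is an equidistant fisheye: a pixel r from the principal point sees the ray r / f radians off the axis. A picture is of the moment at which its call begins. There is no depth.
- bot.hand_in(): hands the job in; it is judged then, once.
Trained networks look in the newest picture that a camera, given by its name, has taken for a name from the list of things; names that differ only in an ending like _2 or _b are one class to them, and where a whole thing is asked for, a point or a joint stands for the part that bears it (a point fixed in the world has none). Each returns a list of dicts, best first, with "score" (0 to 1); they miss things now and then, are a little off and sometimes report something else, mostly with a low value. They report only what shows in the picture. A call takes as long as a camera call. They do not tell look-alikes from the thing itself.
- bot.outline_of(camera, name): "mask" (400x640 bool, what is visible of it) and "box" ([left, top, right, bottom] in pixels, round what is visible of it).
- bot.mark_of(camera, name): "pixel" ([row, column] in pixels: a listed point, or the origin of a listed thing).
The state is a dict: "time": time; "joint_pos": joint angles; "dq": joint speeds; "joint_torque": joint torques, N m; "tool_pos": TCP position; "eef_rot": TCP orientation; "force": force on the tool from outside, world axes, zero at the start; "wrist_torque": the same for the moment, N m; "grip_width": opening from 0.0 (shut) to 1.0 (fully open); "grasp_force": force on a finger pad.
Only numpy, scipy, OpenCV 4.12 (cv2) and the standard library are available. Lean on these libraries where they do the work, as an engineer would, in place of code of your own. Each camera call takes 0.05 s, during which the arm holds its last target. There are 200 camera calls.

## Working session

There is one attempt and no reset: what is moved stays moved. The work goes in short steps, Python scripts to look and compute and a shell command to move; the robot and the scene stay as the last step left them, time stands still between calls to the robot, and variables do not carry over. Pictures are saved under pics/ and viewed, at most 10 in all, crops included, and the job is handed in when it is done.

```bash
mkdir -p pics; cat > h.py <<'E'
import numpy as np, cv2
from plant import bot
def ray(c,px):  # px=[row,col] -> origin, dir world
    K=np.array(c["camera_matrix"]);E=np.array(c["extrinsics"]);r,cc=px
    x=(cc-K[0,2])/K[0,0];y=(r-K[1,2])/K[1,1]
    d=np.array([x,-y,-1.0]);R=E[:3,:3]
    return -R.T@E[:3,3], R.T@(d/np.linalg.norm(d))
def atz(c,px,z):
    o,d=ray(c,px);return o+d*(z-o[2])/d[2]
def proj(c,P):
    K=np.array(c["camera_matrix"]);E=np.array(c["extrinsics"]);q=E[:3,:3]@np.array(P)+E[:3,3]
    return [K[1,2]+K[1,1]*(-q[1])/(-q[2]),K[0,2]+K[0,0]*q[0]/(-q[2])]
def tri(c1,p1,c2,p2):
    o1,d1=ray(c1,p1);o2,d2=ray(c2,p2)
    A=np.array([d1,-d2]).T;s=np.linalg.lstsq(A,o2-o1,rcond=None)[0]
    a=o1+s[0]*d1;b=o2+s[1]*d2;return (a+b)/2,np.linalg.norm(a-b)
E
python3 - <<'E'
from h import *
np.set_printoptions(precision=1,suppress=True)
C={}
for n in("side","top"):
    C[n]=c=bot.camera(n);cv2.imwrite(f"pics/{n}0.png",c["image"])
    print(n,np.array(c["camera_matrix"])[:2].tolist(),"pos",ray(c,[200,320])[0],ray(c,[200,320])[1])
    for t in("cabinet","flap","eye","pole","tine_e0","rest_seat","bottle","jar","carton"):
        for m in bot.mark_of(n,t)[:3]: print(n,t,np.round(m["score"],2),np.array(m["pixel"]))
print(bot.grip_depth,bot.get_state())
E
```

```text
side [[478.831705696975, 0.0, 323.7762769348956], [0.0, 478.831705696975, 202.62911225508535]] pos [   -9.4 -1558.5  1026.3] [ 0.3  0.8 -0.5]
side cabinet 0.78 [206.1 313.8]Traceback (most recent call last):
  File "<stdin>", line 8, in <module>
ValueError: it knows: bottle, cabinet, carton, eye, jar, pole, rest_seat, tine_e
```

```bash
python3 - <<'E'
from h import *
np.set_printoptions(precision=1,suppress=True)
C={}
M={}
Z=dict(cabinet=0,pole=50,rest_seat=50,bottle=0,jar=0,carton=0,tine_e=50,eye=250)
for n in("side","top"):
    C[n]=c=bot.camera(n);cv2.imwrite(f"pics/{n}0.png",c["image"])
    print(n,"pos",*ray(c,[200,320]))
    for t in Z:
        for m in bot.mark_of(n,t)[:3]: print(n,t,np.round(m["score"],2),np.array(m["pixel"]),"at z",Z[t],atz(c,m["pixel"],Z[t])); M.setdefault((n,t),[]).append(m["pixel"])
for t in Z:
    for a in M.get(("side",t),[]):
        for b in M.get(("top",t),[]): print(t,*tri(C["side"],a,C["top"],b))
import pickle;pickle.dump(C,open("C.pkl","wb"))
print(bot.grip_depth,bot.get_state())
E
```

```text
side pos [   -9.4 -1558.5  1026.3] [ 0.3  0.8 -0.5]
side cabinet 0.76 [203.8 314.4] at z 0 [580.5 253.5   0. ]
side pole 0.73 [268.4 328.8] at z 50 [ 444.6 -295.7   50. ]
side rest_seat 0.96 [266.3 326.5] at z 50 [ 441.6 -281.2   50. ]
side rest_seat 0.74 [321.4 363.5] at z 50 [ 446.9 -579.7   50. ]
side rest_seat 0.68 [279.3 274.2] at z 50 [ 254.1 -284.6   50. ]
side bottle 0.68 [276.7 395.4] at z 0 [ 666.8 -364.2    0. ]
side jar 0.6 [233.  383.1] at z 0 [755.5 -88.3   0. ]
side carton 0.62 [205.2 253. ] at z 0 [319.3 348.5   0. ]Traceback (most recent call last):
  File "<stdin>", line 10, in <module>
ValueError: it knows: bottle, cabinet, carton, eye, jar, pole, rest_seat, tine_e
```

View pics/side0.png

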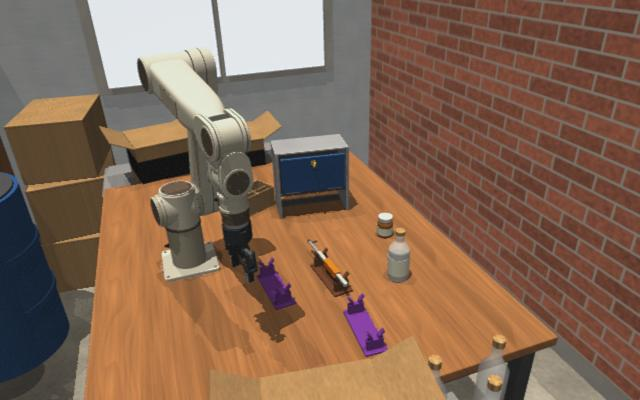

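The side view shows the bin at about (313,205) with its brass eye near (313,163). The pole lies in the brown rest at about (328,268), between two purple look-alike rests.

```bash
python3 - <<'E'
from h import *
np.set_printoptions(precision=1,suppress=True)
C={}
M={}
Z=dict(cabinet=0,pole=50,rest_seat=50,bottle=0,jar=0,carton=0,tine_e0=50,eye=250)
for n in("side","top"):
    C[n]=c=bot.camera(n);cv2.imwrite(f"pics/{n}0.png",c["image"])
    print(n,"pos",*ray(c,[200,320]))
    for t in Z:
        for m in bot.mark_of(n,t)[:3]: print(n,t,np.round(m["score"],2),np.array(m["pixel"]),"at z",Z[t],atz(c,m["pixel"],Z[t])); M.setdefault((n,t),[]).append(m["pixel"])
for t in Z:
    for a in M.get(("side",t),[]):
        for b in M.get(("top",t),[]): print(t,*tri(C["side"],a,C["top"],b))
import pickle;pickle.dump(C,open("C.pkl","wb"))
s=bot.get_state();print(bot.grip_depth,s["time"],s["tool_pos"],s["eef_rot"],s["grip_width"],s["force"])
cv2.imwrite("pics/s0c.png",cv2.resize(C["side"]["image"][120:320,230:430],None,fx=3,fy=3,interpolation=2))
E
```

```text
side pos [   -9.4 -1558.5  1026.3] [ 0.3  0.8 -0.5]
side cabinet 0.61 [203.9 309.9] at z 0 [561.4 260.5   0. ]
side pole 0.51 [266.4 329.4] at z 50 [ 450.7 -285.6   50. ]
side rest_seat 0.8 [319.2 361.1] at z 50 [ 444.2 -568.5   50. ]
side rest_seat 0.78 [266.8 327.8] at z 50 [ 444.7 -285.7   50. ]
side rest_seat 0.77 [277.7 274.8] at z 50 [ 258.3 -276.8   50. ]
side bottle 0.95 [278.2 400.5] at z 0 [ 679.2 -378.5    0. ]
side carton 0.77 [204.2 250.2] at z 0 [309.5 362.9   0. ]
side tine_e0 0.85 [245.  315.2] at z 50 [ 449.3 -140.1   50. ]
side eye 0.86 [165.4 314.9] at z 250 [545.  118.6 250. ]
side eye 0.74 [263.1 330. ] at z 250 [ 363.4 -532.4  250. ]
side eye 0.29 [269.5 333.7] at z 250 [ 362.2 -564.1  250. ]
top pos [ 421.9  -94.3 1486.7] [ 0.1  0.  -1. ]
top cabinet 0.92 [195.6 230.7] at z 0 [548.4 225.9  -0. ]
top pole 0.7 [226.2 384.6] at z 50 [ 444.9 -300.1   50. ]
top rest_seat 0.88 [284.9 381.5] at z 50 [ 252.2 -288.9   50. ]
top rest_seat 0.79 [218.4 464. ] at z 50 [ 472.5 -562.6   50. ]
top bottle 0.69 [159.2 401.9] at z 0 [ 678.5 -368.5    0. ]
top jar 0.9 [137.6 326.3
[... 508 characters left out ...]
6
rest_seat [ 420.2 -496.9  208.3] 96.84573813744034
rest_seat [ 254.6 -288.1   58.9] 2.652170257271362
rest_seat [ 342.1 -489.5  208.5] 252.36942517798215
bottle [ 681.6 -370.5   -6.8] 3.987843951436775
carton [318.7 332.5  12.8] 28.27721308038333
tine_e0 [ 437.8 -159.1   64. ] 10.21657608017461
eye [541.1 114.3 252.2] 4.776520679573183
eye [581.  -78.1 352.8] 197.55288045731072
eye [ 609.9  203.  -302.4] 39.049363893403324
eye [654.8 -78.7 -83.4] 246.84013854113385
eye [ 621.4  207.7 -346.5] 54.74568715499654
eye [ 666.8  -78.9 -120. ] 239.87952687374212
-18.700000000000003 1.35 [ 126.  -483.9  231.3] [[ 1.   0.3 -0. ]
 [ 0.3 -1.   0. ]
 [-0.  -0.  -1. ]] 1.000605774830094 [ 0.2 -0.2 -0.5]
```

View pics/top0.png

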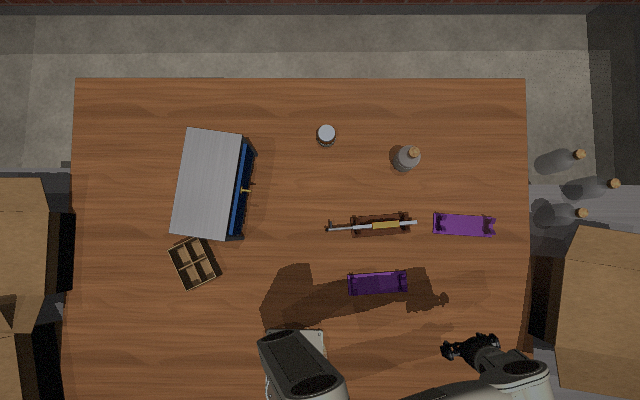

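View pics/s0c.png

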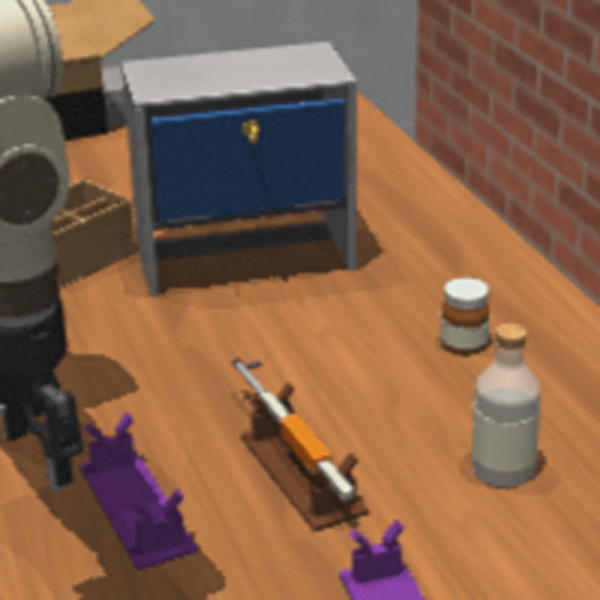

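The top view shows the pole from its hook end at about (325,227) to its tail at (416,222), with the orange grip near (385,225). The bin's top face has corners near (189,127), (243,135), (225,241) and (169,233), and the eye is at about (250,190). The crop confirms that the tine points towards the bottle side, world +x.

```bash
cat > m1.py <<'E'
from h import *
import pickle; from scipy.optimize import least_squares
np.set_printoptions(precision=2,suppress=True)
C=pickle.load(open("C.pkl","rb"))
T=[(127,189),(135,243),(241,225),(233,169)]; S=[(154.3,274),(142.7,271.7),(134.3,341),(147.3,348.3)]
# top image: up=+x, left=+y ; bin +x ~ +Y
loc={"top":[(80,-152),(-80,-152),(-80,152),(80,152)],"side":[(-80,152),(80,152),(80,-152),(-80,-152)]}
def B(p): c,s=np.cos(p[2]),np.sin(p[2]); return np.array([[c,-s,0],[s,c,0],[0,0,1]]),np.array([p[0],p[1],0])
def f(p):
    R,t=B(p);r=[]
    for n,P in(("top",T),("side",S)):
        for l,q in zip(loc[n],P): r+=list(np.array(proj(C[n],R@[*l,298]+t))-q)
    return r
o=least_squares(f,[550,225,1.5]);print("bin",o.x,"res",np.array(o.fun));R,t=B(o.x)
for th in(.055,):
    print("eye",R@[-80-(26*np.cos(th)+130*np.sin(th)),0,120+130*np.cos(th)-26*np.sin(th)]+t)
for n in("top","side"):
    im=C[n]["image"];h=cv2.cvtColor(im,cv2.COLOR_BGR2HSV)
    for m in bot.outline_of(n,"pole")[:1] :
        k=m["mask"];print(n,m["score"],m["box"])
        og=k&(h[...,1]>(100 if n=="top" else 180))&(h[...,2]>120)
        ys,xs=np.nonzero(og);q=[ys.mean(),xs.mean()];print("orange",len(ys),q,atz(C[n],q,58))
        ys,xs=np.nonzero(k);d=cv2.fitLine(np.float32(np.c_[xs,ys]),2,0,.01,.01).ravel()
        a=d[2:];e1=atz(C[n],[a[1],a[0]],53);e2=atz(C[n],[a[1]-20*d[1],a[0]-20*d[0]],53);v=e2-e1;print("axis",e1,np.arctan2(v[1],v[0]))
        s=(np.c_[xs,ys]-a)@d[:2]
        for w in(s.min(),s.max()): print("end",atz(C[n],(a+w*d[:2])[::-1],52))
E
python3 m1.py; python3 - <<'E'
import cv2
i=cv2.imread("pics/top0.png");cv2.imwrite("pics/t0c.png",cv2.resize(i[190:260,310:430],None,fx=6,fy=6,interpolation=2))
E
```

```text
bin [557.45 229.96   1.42] res [-1.12 -0.68 -0.53  1.02  0.76  0.3  -0.43 -0.35  0.89  0.31 -1.52 -1.44
  0.33 -1.25  0.52  0.34]
eye [540.37 118.15 248.37]
top 0.9 [330.1, 218.8, 416.7, 231.9]
orange 149 [np.float64(224.20805369127515), np.float64(384.744966442953)] [ 451.36 -299.51   58.  ]
axis [ 449.17 -273.71   53.  ] 1.6613374676232988
end [ 435.15 -119.15   52.  ]
end [ 460.7  -400.57   52.  ]
side 0.51 [305.8, 239.6, 348.5, 285.9]
orange 125 [np.float64(266.68), np.float64(331.136)] [ 451.82 -299.74   58.  ]
axis [ 451.27 -278.4    53.  ] 1.660801124555171
end [435.71 -99.42  52.  ]
end [ 463.51 -407.47   52.  ]
```

View pics/t0c.png

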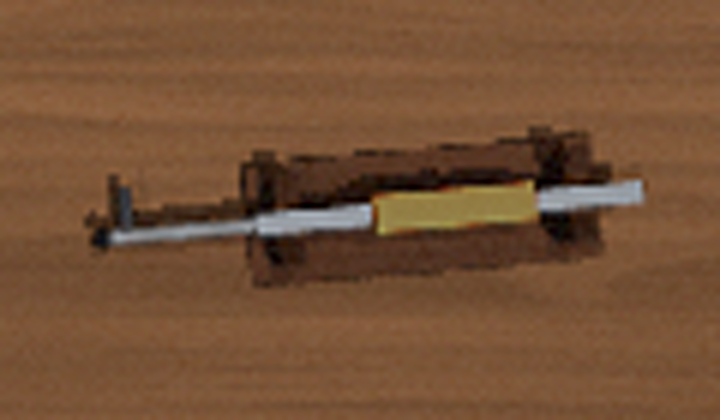

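The crop shows the nose near (326,230), the tine near (330.5,224), the grip centre near (386,225) and the tail near (417,222) in full-picture pixels. That gives e of about 30 mm, and the pole sits some 15–20 mm tailward of the rest's middle.

```bash
cat >> h.py <<'E'
from scipy.spatial.transform import Rotation as Ro
def Rt(yaw,pitch=0):
    x=np.array([np.cos(yaw),np.sin(yaw),0]);R=np.array([x,np.cross([0,0,-1],x),[0,0,-1]]).T
    return R@Ro.from_rotvec([0,pitch,0]).as_matrix()
def go(pos,R,s=None):
    s=s or bot.get_state();R0=np.array(s["eef_rot"])
    print("shift",np.round(R0.T@(np.array(pos)-s["tool_pos"]),1),"turn",np.round(Ro.from_matrix(R0.T@R).as_rotvec(degrees=True),2))
E
python3 - <<'E'
from h import *
go([449.2,-274.7,130],Rt(1.661))
E
```

```text
shift [ 365.5 -121.   101.3] turn [ -0.     0.   -80.57]
```

```bash
python3 -m creep '[[40,-13,11,0,0,-7,85],[80,-26,22,0,0,-14,85],[120,-39,33,0,0,-21,85],[160,-52,44,0,0,-28,85],[200,-65,55,0,0,-35,85]]' && python3 - <<'E'
from h import *
go([449.2,-274.7,130],Rt(1.661))
E
```

```text
time: 1.87
tool_pos: [297.0, -374.2, 178.4]
eef_rot: [[0.644, 0.765, 0.0], [0.765, -0.644, -0.001], [-0.0, 0.001, -1.0]]
force: [0.3, -0.0, -0.9]
grip_width: 0.995
grasp_force: 0.0
shift [174.1  52.2  48.4] turn [ 4.000e-02  2.000e-02 -4.527e+01]
```

```bash
python3 -m creep '[[34,10,9,0,0,-7,85],[68,20,18,0,0,-14,85],[102,31,27,0,0,-21,85],[136,41,36,0,0,-28,85],[168,50,46,0,0,-35,85]]' && python3 -m creep '[[0,0,0,0,0,-5,85],[0,0,0,0,0,-10.5,85],[0,0,0,0,0,-10.5,85]]' && python3 - <<'E'
from h import *
np.set_printoptions(precision=2,suppress=True)
go([449.2,-274.7,33],Rt(1.661))
c=bot.camera("wrist");cv2.imwrite("pics/w1.png",c["image"])
s=bot.get_state();E=np.array(c["extrinsics"]);R=np.array(s["eef_rot"])
print(c["camera_matrix"],"cam in tool",R.T@(-E[:3,:3].T@E[:3,3]-s["tool_pos"]),"axes in tool",R.T@E[:3,:3].T)
for t in("pole","rest_seat","tine_e0","eye"):
    for m in bot.mark_of("wrist",t)[:2]:print(t,m["score"],m["pixel"])
E
```

```text
time: 2.28
tool_pos: [444.6, -278.5, 132.5]
eef_rot: [[0.088, 0.996, 0.001], [0.996, -0.088, -0.001], [-0.0, 0.001, -1.0]]
force: [0.2, -0.7, 0.7]
grip_width: 1.0
grasp_force: 0.0
time: 2.53
tool_pos: [443.3, -278.9, 132.1]
eef_rot: [[-0.092, 0.996, -0.001], [0.996, 0.092, 0.0], [0.0, -0.001, -1.0]]
force: [-0.1, 0.1, 0.0]
grip_width: 0.997
grasp_force: 0.0
shift [ 3.6  6.3 99.1] turn [-0.04 -0.03  0.13]
[[309.71   0.   321.72]
 [  0.   309.71 201.53]
 [  0.     0.     1.  ]] cam in tool [  77.54    0.81 -142.13] axes in tool [[ 0.    0.96  0.3 ]
 [ 1.   -0.   -0.  ]
 [-0.    0.3  -0.96]]
pole 0.66 [233.2, 327.5]
rest_seat 0.78 [189.4, 111.8]
tine_e0 0.66 [35.8, 331.6]
eye 0.57 [31.9, 329.9]
```

View pics/w1.png

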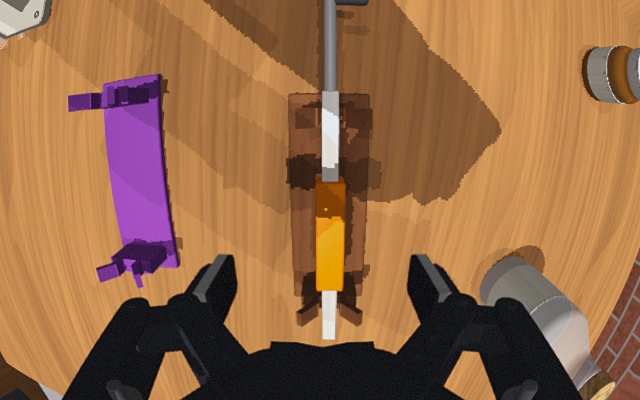

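The wrist view shows the grip at rows 180–292, column 330, with the tube/rod junction at row 92. The tine is at about (350,2), the near fork at rows 150–185 and the far fork around row 310.

```bash
cat >> h.py <<'E'
def wray(c,px):
    K=np.array(c["camera_matrix"]);E=np.array(c["extrinsics"]);u=np.array([px[1]-K[0,2],px[0]-K[1,2]])/K[0,0]
    r=np.linalg.norm(u);k=np.sin(r)/r if r else 1
    d=np.array([u[0]*k,-u[1]*k,-np.cos(r)]);R=E[:3,:3];return -R.T@E[:3,3],R.T@d
def watz(c,px,z):
    o,d=wray(c,px);return o+d*(z-o[2])/d[2]
E
python3 - <<'E'
from h import *
np.set_printoptions(precision=1,suppress=True)
c=bot.camera("wrist")
O=np.array([451.4,-299.6]);a=np.array([np.cos(1.661),np.sin(1.661)]);n=np.array([-a[1],a[0]])
for nm,px,z in(("grip front top",(180,330),63),("grip back top",(292,329),63),("junction top",(92,330),56),("tail top",(339,329),56),("tine",(2,350),50),("board front",(95,330),5),("board back",(297,290),5),("fork1 cheek L top",(152,296),72),("fork1 cheek L back",(185,296),50),("fork2 L tip",(322,300),72),("fork2 R tip",(322,357),72)):
    p=watz(c,px,z);print(nm,p,"along/lat",(p[:2]-O)@a,(p[:2]-O)@n)
E
```

```text
grip front top [ 446.8 -252.4   63. ] along/lat 47.430606090540195 0.2885482935439929
grip back top [ 455. -345.   63.] along/lat -45.57161676682038 0.5425309475978255
junction top [ 441.5 -191.    56. ] along/lat 109.00991840594538 0.12198637619852946
tail top [ 460.9 -403.8   56. ] along/lat -104.62560854193447 -0.08467068807370672
tine [ 450.1 -120.7   50. ] along/lat 178.30285310046858 -14.819401829658757
board front [ 442.8 -190.8    5. ] along/lat 109.09353126181034 -1.259898987579236
board back [ 419.8 -394.1    5. ] along/lat -91.28221467901251 39.938545697421844
fork1 cheek L top [ 422.3 -233.2   72. ] along/lat 68.74468821206807 23.043821552744035
fork1 cheek L back [ 422.4 -261.4   50. ] along/lat 40.64794038828145 25.449673562596846
fork2 L tip [ 433.2 -371.8   72. ] along/lat -70.30647803565454 24.61717814250268
fork2 R tip [ 480.5 -368.1   72. ] along/lat -70.8690382863681 -22.832807433344808
```

```bash
python3 -m creep '[[3.6,6.3,20,0,0,0.1,85],[3.6,6.3,45,0,0,0.1,85],[3.6,6.3,70,0,0,0.1,85],[3.6,6.3,90,0,0,0.1,85],[3.6,6.3,99,0,0,0.1,85]]' && python3 -m creep '[[0,0,0,0,0,0,60],[0,0,0,0,0,0,30],[0,0,0,0,0,0,10],[0,0,0,0,0,0,10],[0,0,0,0,0,0,10]]' && python3 -m creep '[[0,0,0,0,0,0,10],[0,0,0,0,0,0,10]]' && python3 - <<'E'
from h import *
go([449.2,-274.7,33],Rt(1.661))
E
```

```text
time: 3.25
tool_pos: [446.8, -274.8, 31.1]
eef_rot: [[-0.086, 0.996, -0.004], [0.996, 0.086, 0.002], [0.003, -0.003, -1.0]]
force: [1.0, 0.2, 0.3]
grip_width: 0.998
grasp_force: 0.0
time: 3.67
tool_pos: [449.7, -276.2, 35.0]
eef_rot: [[-0.087, 0.996, 0.002], [0.996, 0.087, -0.001], [-0.002, 0.002, -1.0]]
force: [0.8, -0.7, -0.0]
grip_width: 0.294
grasp_force: 0.0
time: 3.83
tool_pos: [449.8, -276.3, 35.1]
eef_rot: [[-0.087, 0.996, 0.003], [0.996, 0.087, -0.002], [-0.002, 0.002, -1.0]]
force: [-0.3, -0.1, 6.5]
grip_width: 0.246
grasp_force: 59.5
shift [ 1.6 -0.5  2.1] turn [ 0.14  0.11 -0.18]
```

```bash
python3 -m creep '[[0,0,-10,0,0,0,10],[0,0,-30,0,0,0,10],[0,0,-60,0,0,0,10],[0,0,-95,0,0,0,10],[0,0,-130,0,0,0,10]]' && python3 -m creep '[[0,0,-35,0,0,-2,10],[0,0,-70,0,0,-4,10],[0,0,-105,0,0,-6,10],[0,0,-140,0,0,-8,10],[0,0,-170,0,0,-10,10]]' && python3 - <<'E'
from h import *
i=cv2.imread("pics/w1.png",0);print(i[0:16,350],i[0:16,360])
R=Rt(1.42);go(np.array([540.4,118.2,335])+R@[-77,-40,0],R)
R=Rt(1.661+np.radians(5)); 
E
```

```text
time: 4.25
tool_pos: [447.6, -274.8, 164.5]
eef_rot: [[-0.087, 0.996, -0.003], [0.996, 0.087, 0.002], [0.002, -0.002, -1.0]]
force: [1.4, -1.0, -1.9]
grip_width: 0.249
grasp_force: 58.8
time: 4.67
tool_pos: [448.2, -275.2, 336.5]
eef_rot: [[-0.26, 0.965, 0.001], [0.965, 0.26, -0.0], [-0.001, 0.001, -1.0]]
force: [0.5, 0.0, -2.3]
grip_width: 0.248
grasp_force: 58.7
[ 65  59  48  46  36  70 101 101  96  99  96  79  75  74  77  75] [66 60 54 47 39 44 85 95 93 93 91 95 95 95 95 91]
shift [301.4 123.9   1.3] turn [ 0.06  0.03 23.74]
```

```bash
python3 -m creep '[[35,15,0,0,0,4,10],[73,30,0,0,0,9,10],[110,45,0,0,0,14,10],[147,60,0,0,0,19,10],[184,76,0,0,0,23.7,10]]' && python3 - <<'E'
from h import *
R=Rt(1.42);go(np.array([540.4,118.2,337])+R@[-77,-40,0],R)
c=bot.camera("wrist");print(watz(c,(4.9,350),50))
E
```

```text
time: 5.08
tool_pos: [473.6, -76.5, 333.9]
eef_rot: [[0.156, 0.988, -0.001], [0.988, -0.156, 0.0], [0.0, -0.001, -1.0]]
force: [1.7, -0.6, -2.2]
grip_width: 0.249
grasp_force: 58.8
shift [125.5  -4.   -3.1] turn [-0.04 -0.01 -0.35]
[547.45967909 140.94976923  50.        ]
```

```bash
python3 -m creep '[[35,-2,-1,0,0,0,10],[70,-3,-2,0,0,0,10],[100,-4,-2,0,0,0,10],[122,-4,-2,0,0,0,10],[122,-4,-2,0,0,0,10]]' && python3 -m creep '[[0,0,0,0,0,0,10],[0,0,0,0,0,0,10]]' && python3 - <<'E'
from h import *
import pickle
np.set_printoptions(precision=1,suppress=True)
c=bot.camera("wrist");cv2.imwrite("pics/w2.png",c["image"]);pickle.dump(c,open("w2.pkl","wb"))
for t in("eye","cabinet","tine_e0"):
    for m in bot.mark_of("wrist",t)[:2]:print(t,m["score"],m["pixel"],watz(c,m["pixel"],248.3))
cv2.imwrite("pics/w2c.png",cv2.resize(c["image"][0:266,220:540],None,fx=2.25,fy=2.25,interpolation=2))
E
```

```text
time: 5.55
tool_pos: [488.8, 46.6, 335.4]
eef_rot: [[0.145, 0.989, -0.001], [0.989, -0.145, 0.002], [0.002, -0.001, -1.0]]
force: [0.0, -0.6, -2.5]
grip_width: 0.249
grasp_force: 58.8
time: 5.72
tool_pos: [488.6, 42.6, 335.5]
eef_rot: [[0.151, 0.989, -0.001], [0.989, -0.151, -0.001], [-0.001, -0.001, -1.0]]
force: [-1.4, -0.7, -1.4]
grip_width: 0.253
grasp_force: 58.8
eye 0.95 [89.2, 373.9] [540.7 128.  248.3]
```

View pics/w2c.png

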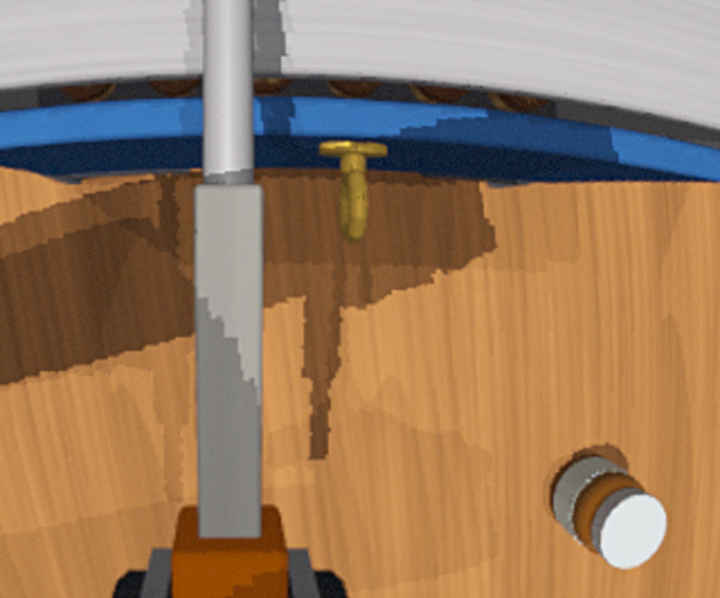

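The eye shows at about pixel (row 89, col 374–376), beside the pole and clear of it. I'll retake it with the arm settled, because its y differs by 10 mm from the other estimates.

```bash
cat > m2.py <<'E'
from h import *
import pickle
np.set_printoptions(precision=1,suppress=True)
c=bot.camera("wrist");s=bot.get_state();E=np.array(c["extrinsics"]);R=np.array(s["eef_rot"]);print(s["tool_pos"],R[:,0],"cam in tool",R.T@(-E[:3,:3].T@E[:3,3]-s["tool_pos"]),"look",R.T@E[:3,:3].T)
for m in bot.mark_of("wrist","eye")[:2]:print("eye",m["score"],m["pixel"],watz(c,m["pixel"],248.3))
cv2.imwrite("pics/w3.png",c["image"])
for px in((4.9,350),): pass
for n in("top","side"):
    d=bot.camera(n)
    for m in bot.mark_of(n,"eye")[:1]:print(n,"eye",m["score"],m["pixel"],atz(d,m["pixel"],248.3))
    cv2.imwrite(f"pics/{n}3.png",d["image"])
    # where the pole's tube/grip should appear
    T=s["tool_pos"];
    for nm,l in(("nose",(176,0,-15)),("tail",(-128,0,-15)),("grip",(-23,0,-15))):print(n,nm,proj(d,R@l+T))
    o=bot.outline_of(n,"pole")[:1];print([x["box"] for x in o])
E
python3 m2.py
```

```text
[488.9  42.  335.7] [ 0.2  1.  -0. ] cam in tool [  77.2    0.3 -142.4] look [[-0.   1.   0.3]
 [ 1.   0.  -0. ]
 [-0.   0.3 -1. ]]
eye 0.94 [89.2, 370.1] [538.5 127.6 248.3]
top nose [np.float64(196.46432694727238), np.float64(206.12457031348822)]
top tail [np.float64(214.6456232363857), np.float64(318.9363156052176)]
top grip [np.float64(208.33198557822584), np.float64(279.76130453721777)]
[[205.2, 193.8, 319.4, 215.0]]
side eye 0.61 [161.7, 314.8] [558.1 157.8 248.3]
side nose [np.float64(134.94483991938895), np.float64(299.45642177977436)]
side tail [np.float64(164.0407053176569), np.float64(312.54688659716146)]
side grip [np.float64(153.01524728678345), np.float64(307.5864439887997)]
[[301.7, 141.7, 316.3, 164.8]]
```

```bash
python3 - <<'E'
from h import *
import pickle
np.set_printoptions(precision=1,suppress=True)
c=pickle.load(open("w2.pkl","rb"));T=np.array([488.6,42.6,335.5]);R=Rt(1.4195)
def P(cx,cy):return (cy/2.25,cx/2.25+220)
for nm,px,z in(("junction",P(229,184),356.5),("grip front",P(229,508),363),("bin top edge L",P(20,95),298),("bin edge mid",P(400,78),298),("flap outer top edge",P(100,137),274),("flap outer top",P(330,122),274),("ring outer",P(354,238),250),("plate",P(352,150),248)):
    p=watz(c,px,z);print(nm,p,"tool",R.T@(p-T))
C=pickle.load(open("C.pkl","rb"))["top"]["image"]
i=cv2.resize(C[120:250,160:270],None,fx=5,fy=5,interpolation=2);cv2.imwrite("pics/t1c.png",i)
E
```

```text
junction [502.3 129.3 356.5] tool [ 87.8   0.5 -21. ]
grip front [493.8  73.8 363. ] tool [ 31.6   0.4 -27.5]
bin top edge L [453.3 168.6 298. ] tool [119.2 -53.9  37.5]
bin edge mid [551.2 157.4 298. ] tool [122.9  44.6  37.5]
flap outer top edge [468.8 156.8 274. ] tool [109.9 -36.8  61.5]
flap outer top [535.  150.8 274. ] tool [114.   29.6  61.5]
ring outer [541.3 115.5 250. ] tool [80.  41.1 85.5]
plate [545.2 144.7 248. ] tool [109.5  40.5  87.5]
```

View pics/t1c.png

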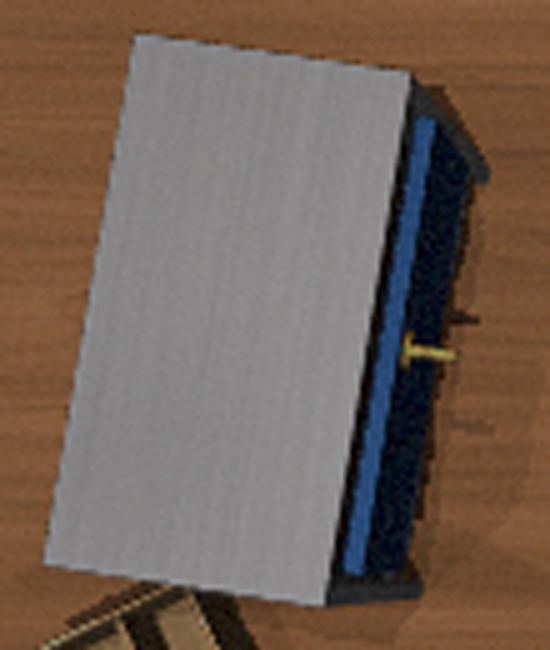

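The top crop puts the eye ring from its plate at about (241,190) to its outer rim at about (251,191), so the eye centre is near y = 126. That agrees with the wrist value of 128, so the earlier top mark was off.

```bash
python3 -m creep '[[-15,0,0,0,0,0,10],[-35,-1,0,0,0,0,10],[-55,-2,0,0,0,0,10],[-72,-4,0,0,0,0,10],[-80,-5,0,0,0,0,10]]' && python3 -m creep '[[0,0,15,0,0,0,10],[0,0,45,0,0,0,10],[0,0,80,0,0,0,10],[0,0,115,0,0,0,10],[0,0,145,0,0,0,10]]' && python3 -m creep '[[0,0,20,0,0,0,10],[0,0,25,0,0,0,10],[0,0,25,0,0,0,10],[0,0,25,0,0,0,10]]'&& python3 - <<'E'
from h import *
R=Rt(1.4195);go(np.array([540,128,0])+R@[-157.3-12,-46,0]+[0,0,165],R);print(bot.get_state()["force"],bot.get_state()["wrist_torque"])
E
```

```text
time: 6.73
tool_pos: [471.5, -36.8, 335.7]
eef_rot: [[0.153, 0.988, -0.0], [0.988, -0.153, -0.001], [-0.001, -0.0, -1.0]]
force: [-0.5, 0.2, -1.3]
grip_width: 0.25
grasp_force: 58.8
time: 7.15
tool_pos: [471.4, -34.9, 188.7]
eef_rot: [[0.151, 0.989, -0.001], [0.989, -0.151, 0.0], [0.0, -0.001, -1.0]]
force: [-0.2, 0.6, -3.1]
grip_width: 0.248
grasp_force: 58.9
time: 7.48
tool_pos: [472.8, -35.2, 166.6]
eef_rot: [[0.151, 0.989, 0.001], [0.989, -0.151, 0.0], [0.0, 0.001, -1.0]]
force: [0.0, 0.1, -1.9]
grip_width: 0.246
grasp_force: 59.0
shift [ 2.1 -4.2  1.6] turn [ 0.08 -0.02 -0.02]
[ 0.0327279   0.09946936 -1.86462812] [-0.01996153  0.00090673  0.01915457]
```

```bash
python3 -m creep '[[2,0,0,0,0,0,10],[5,-2,0,0,0,0,10],[8,-2,0,0,0,0,10],[8,-2,0,0,0,0,10],[8,-2,0,0,0,0,10]]' | sed -n 2,4p; for i in 1 2; do python3 -m creep '[[1.5,0,0,0,0,0,10],[1.5,0,0,0,0,0,10],[1.5,0,0,0,0,0,10]]' | grep -E "tool_pos|^force"; done
```

```text
tool_pos: [471.6, -26.8, 166.2]
eef_rot: [[0.151, 0.989, 0.001], [0.989, -0.151, -0.0], [0.0, 0.001, -1.0]]
force: [1.1, 0.5, -2.6]
tool_pos: [471.4, -25.6, 165.6]
force: [0.0, -1.1, -1.4]
tool_pos: [471.7, -24.1, 165.5]
force: [1.1, -0.7, -1.4]
```

```bash
for i in 1 2; do python3 -m creep '[[1.5,0,0,0,0,0,10],[1.5,0,0,0,0,0,10],[1.5,0,0,0,0,0,10]]' | grep -E "tool_pos|^force"; done;  python3 -c "
from plant import bot
print(bot.get_state()['wrist_torque'])"
```

```text
tool_pos: [471.9, -22.6, 165.6]
force: [0.4, 1.1, -2.0]
tool_pos: [472.1, -21.1, 165.6]
force: [-0.0, 0.2, -1.5]
[ 0.00731194 -0.00334652 -0.00921786]
```

```bash
python3 -m creep '[[1.5,0,0,0,0,0,10],[1.5,0,0,0,0,0,10],[1.5,0,0,0,0,0,10]]' | grep -E "tool_pos|^force";  python3 -c "
from plant import bot
print(bot.get_state()['wrist_torque'])"
```

```text
tool_pos: [472.4, -19.6, 165.6]
force: [-0.4, 1.2, -1.7]
[ 0.00105624  0.05065115 -0.03869321]
```

```bash
for i in 1 2 3; do python3 -m creep '[[1,0,0,0,0,0,10],[1,0,0,0,0,0,10],[1,0,0,0,0,0,10]]' | grep -E "tool_pos|^force"; done;  python3 -c "
from plant import bot
print(bot.get_state()['wrist_torque'])"
```

```text
tool_pos: [472.4, -19.3, 165.6]
force: [-0.4, -1.6, -2.1]
tool_pos: [472.4, -19.1, 165.7]
force: [-2.1, -6.3, -0.5]
tool_pos: [472.3, -19.0, 165.7]
force: [-2.1, -9.1, -0.8]
[-1.56578986  0.41092153  0.06465123]
```

```bash
python3 -m creep '[[-5,0,0,0,0,0,10],[-12,0,0,0,0,0,10],[-12,0,-20,0,0,0,10],[-12,0,-45,0,0,0,10],[-12,0,-68,0,0,0,10]]' >/dev/null; python3 -m creep '[[0,0,0,0,0,0,10],[2,0,0,0,0,0,10],[4.5,0,0,0,0,0,10],[4.5,0,0,0,0,0,10],[4.5,0,0,0,0,0,10]]'; python3 - <<'E'
from h import *
s=bot.get_state();R=Rt(1.4195);T=np.array(s["tool_pos"]);print(T,s["force"],s["wrist_torque"])
c=bot.camera("side")
for nm,l in(("nose",(177,0,-15)),("tine tip",(157.3,28,-15)),("tail",(-128,0,-15)),("eye by touch",(157.3,46,-15))):print(nm,np.round(proj(c,R@l+T),1))
print("eye cam",np.round(proj(c,[540,128,248.3]),1))
for m in bot.mark_of("side","eye")[:1]:print(m)
cv2.imwrite("pics/s4.png",cv2.resize(c["image"][125:205,270:370],None,fx=8,fy=7.5,interpolation=2)[:600])
E
```

```text
time: 10.73
tool_pos: [470.8, -23.8, 232.1]
eef_rot: [[0.151, 0.989, -0.003], [0.989, -0.151, 0.0], [-0.0, -0.003, -1.0]]
force: [-0.2, -0.7, -1.2]
grip_width: 0.247
grasp_force: 59.3
[470.76162908 -23.79946242 232.08085371] [-0.17541179 -0.68441838 -1.19797688] [0.03826662 0.01092558 0.02406434]
nose [164.9 301.2]
tine tip [166.2 308.8]
tail [199.1 314.9]
eye by touch [165.7 313.2]
eye cam [165.1 313. ]
{'pixel': [163.4, 313.9], 'score': 0.7}
```

View pics/s4.png

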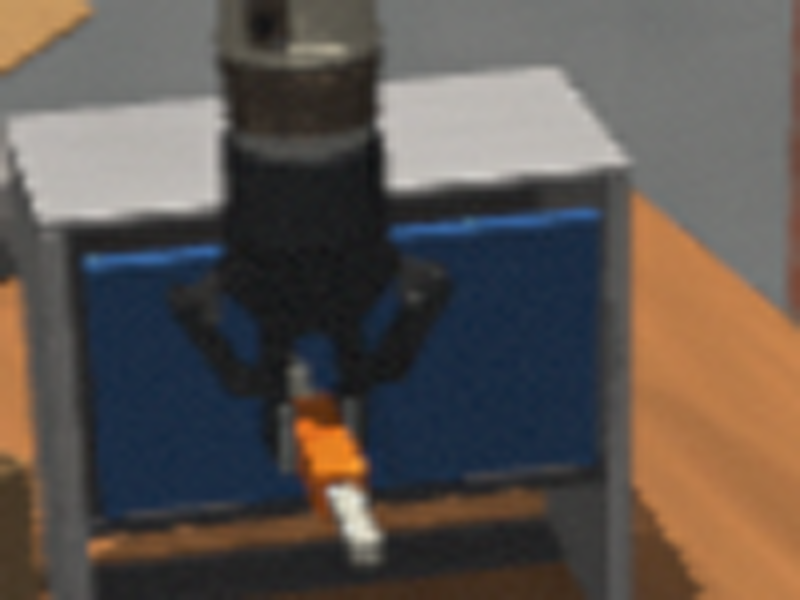

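The side view shows the gripper hiding the eye, with the pole level below the flap's upper edge. I'll raise by 1.3 mm and feel my way in sideways.

```bash
python3 -m creep '[[0,3,-1.3,0,0,0,10],[0,6,-1.3,0,0,0,10],[0,9,-1.3,0,0,0,10],[0,11,-1.3,0,0,0,10],[0,11,-1.3,0,0,0,10]]' | grep -E "tool_pos|^force";for i in 1 2 ; do python3 -m creep '[[0,1.5,0,0,0,0,10],[0,3,0,0,0,0,10],[0,3,0,0,0,0,10]]' | grep -E "tool_pos|^force"; done; python3 m2.py | grep -E "^top|^eye|^\["
```

```text
tool_pos: [483.1, -25.9, 234.8]
force: [0.3, 0.3, -2.3]
tool_pos: [485.8, -26.3, 234.9]
force: [0.7, 0.3, -2.0]
tool_pos: [488.8, -26.7, 234.9]
force: [-0.6, 0.7, -2.2]
[488.6 -26.7 234.9] [0.2 1.  0. ] cam in tool [  77.3    0.5 -142.4] look [[-0.   1.   0.3]
top eye 0.67 [191.9, 247.2] [538.3 124.7 248.3]
top nose [np.float64(199.7424288817702), np.float64(239.1639708446629)]
top tail [np.float64(216.3154310663341), np.float64(343.208199637516)]
top grip [np.float64(210.56296405966472), np.float64(307.09458626198034)]
[[241.0, 194.3, 343.6, 216.4]]
[[312.8, 176.9, 325.2, 198.6]]
```

```bash
python3 -m creep '[[0,0,1.3,0,0,0,10],[0,0,1.3,0,0,0,10],[0,0,1.3,0,0,0,10]]' | grep -E "tool_pos|^force"; for i in 1 2 ; do python3 -m creep '[[0,1.5,0,0,0,0,10],[0,3,0,0,0,0,10],[0,3,0,0,0,0,10]]' | grep -E "tool_pos|^force"; done; python3 -c "
from plant import bot
print(bot.get_state()['wrist_torque'])"
```

```text
tool_pos: [488.4, -26.7, 233.5]
force: [-0.0, 0.9, -1.7]
tool_pos: [491.8, -27.2, 233.6]
force: [0.4, 0.3, -1.9]
tool_pos: [494.8, -27.7, 233.6]
force: [-0.2, 0.5, -1.7]
[ 0.02468328 -0.01506287  0.01569659]
```

```bash
for i in 1 2 ; do python3 -m creep '[[0,1.5,0,0,0,0,10],[0,3,0,0,0,0,10],[0,3,0,0,0,0,10]]' | grep -E "tool_pos|^force"; done; python3 -c "
from plant import bot
print(bot.get_state()['wrist_torque'])
"; python3 - <<'E'
from h import *
c=bot.camera("top")
cv2.imwrite("pics/t5.png",cv2.resize(c["image"][175:225,215:295],None,fx=9,fy=9,interpolation=2))
E
```

```text
tool_pos: [497.7, -28.1, 233.6]
force: [-0.5, 0.5, -1.5]
tool_pos: [500.6, -28.6, 233.6]
force: [0.5, 0.3, -2.4]
[0.02795384 0.02757021 0.04907452]
```

View pics/t5.png

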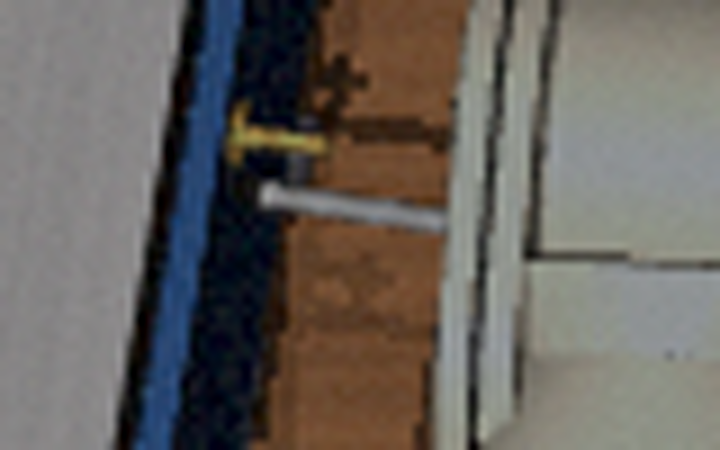

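The top crop shows the tine at about column 303, passing beneath the brass ring (row 137) and showing on both sides of it. The ring sits about 20 mm from the rod's axis. I'll slide in 6 mm more and test with a small pull.

```bash
python3 -m creep '[[0,1.5,0,0,0,0,10],[0,3,0,0,0,0,10],[0,4.5,0,0,0,0,10],[0,6,0,0,0,0,10],[0,6,0,0,0,0,10]]' | grep -E "tool_pos|^force"; for i in 1 2 ; do python3 -m creep '[[-1,0,0,0,0,0,10],[-2,0,0,0,0,0,10],[-2,0,0,0,0,0,10]]' | grep -E "tool_pos|^force"; done; python3 -c "
from plant import bot
print(bot.get_state()['wrist_torque'])
"
```

```text
tool_pos: [506.6, -29.5, 233.5]
force: [-0.3, 0.2, -1.6]
tool_pos: [506.2, -30.5, 233.6]
force: [1.7, 5.0, -2.4]
tool_pos: [505.8, -32.5, 233.4]
force: [1.3, 4.5, -3.6]
[ 0.74979059 -0.2885778  -0.0879286 ]
```

The tine is hooked: a pull of about 5 N moves the flap. Next I work out the arc for the swing, keeping the pole nearly level so its tail clears the rest.

```bash
cat > arc.py <<'E'
import numpy as np
np.set_printoptions(precision=1,suppress=True)
L=157;k=.1
def tcp(th):
    c,s=np.cos(th),np.sin(th);t=np.array([-26*s+130*c,-130*s-26*c])/132.6
    pin=np.array([26*c+130*s,130*c-26*s])+3*t;ph=k*(th-.065)
    x=np.array([-np.cos(ph),np.sin(ph)]);z=np.array([-np.sin(ph),-np.cos(ph)])
    return pin-L*x+15*z,x,z,ph
def call(ths):
    p0,x,z,f0=tcp(ths[0]);print("from",ths[0])
    for th in ths[1:]:
        p,_,_,f=tcp(th);d=p-p0;print("  %.3f: %.1f 0 %.1f 0 %.2f 0"%(th,d@x,d@z,np.degrees(f-f0)))
T=[.065]+list(.065+np.array([.03,.07,.12,.17,.22]))
while T[-1]<1.2:
    call(T);T=[T[-1]+.05*i for i in range(6)]
call(T)
E
python3 arc.py
```

```text
from 0.065
  0.095: -3.8 0 1.6 0 0.17 0
  0.135: -8.7 0 4.0 0 0.40 0
  0.185: -14.8 0 7.3 0 0.69 0
  0.235: -20.7 0 10.8 0 0.97 0
  0.285: -26.5 0 14.7 0 1.26 0
from 0.28500000000000003
  0.335: -5.7 0 4.0 0 0.29 0
  0.385: -11.3 0 8.3 0 0.57 0
  0.435: -16.6 0 12.9 0 0.86 0
  0.485: -21.8 0 17.7 0 1.15 0
  0.535: -26.7 0 22.8 0 1.43 0
from 0.535
  0.585: -4.8 0 5.2 0 0.29 0
  0.635: -9.5 0 10.7 0 0.57 0
  0.685: -13.8 0 16.4 0 0.86 0
  0.735: -18.0 0 22.3 0 1.15 0
  0.785: -21.8 0 28.4 0 1.43 0
from 0.785
  0.835: -3.7 0 6.2 0 0.29 0
  0.885: -7.2 0 12.6 0 0.57 0
  0.935: -10.4 0 19.2 0 0.86 0
  0.985: -13.2 0 25.9 0 1.15 0
  1.035: -15.8 0 32.7 0 1.43 0
from 1.0350000000000001
  1.085: -2.4 0 6.9 0 0.29 0
  1.135: -4.5 0 14.0 0 0.57 0
  1.185: -6.3 0 21.1 0 0.86 0
  1.235: -7.8 0 28.3 0 1.15 0
  1.285: -9.0 0 35.6 0 1.43 0
```

```bash
python3 -m creep '[[-3.8,0,1.6,0,0.17,0,10],[-8.7,0,4,0,0.4,0,10],[-14.8,0,7.3,0,0.7,0,10],[-20.7,0,10.8,0,1,0,10],[-26.5,0,14.7,0,1.3,0,10]]' && python3 -m creep '[[0,0,0,0,0,0,10]]' && python3 - <<'E'
from h import *
s=bot.get_state();print(s["wrist_torque"],s["joint_pos"])
E
```

```text
time: 14.78
tool_pos: [502.0, -58.5, 218.7]
eef_rot: [[0.15, 0.989, 0.004], [0.988, -0.15, 0.025], [0.026, 0.0, -1.0]]
force: [2.2, 6.1, -3.0]
grip_width: 0.246
grasp_force: 58.9
time: 14.87
tool_pos: [501.4, -59.7, 218.2]
eef_rot: [[0.152, 0.988, 0.003], [0.988, -0.152, 0.024], [0.024, -0.001, -1.0]]
force: [0.6, 2.0, -1.6]
grip_width: 0.249
grasp_force: 59.1
[ 0.45942563 -0.17792259 -0.05258818] [-0.13270795  0.25669884 -0.00847723  1.30601334  0.02368113  1.59080368]
```

```bash
python3 -m creep '[[-5.7,0,4,0,0.3,0,10],[-11.3,0,8.3,0,0.6,0,10],[-16.6,0,12.9,0,0.9,0,10],[-21.8,0,17.7,0,1.2,0,10],[-26.7,0,22.8,0,1.4,0,10]]' | grep -E "tool_pos|^force|gr" && python3 -m creep '[[0,0,0,0,0,0,10]]' && python3 - <<'E'
from h import *
s=bot.get_state();print(s["wrist_torque"],s["joint_pos"])
E
```

```text
tool_pos: [498.1, -84.3, 195.6]
force: [2.6, 5.3, -1.9]
grip_width: 0.248
grasp_force: 59.0
time: 15.37
tool_pos: [497.4, -85.4, 194.9]
eef_rot: [[0.152, 0.988, 0.006], [0.987, -0.152, 0.047], [0.048, -0.001, -0.999]]
force: [0.8, 2.5, -1.1]
grip_width: 0.248
grasp_force: 59.3
[ 0.55663814 -0.17722005 -0.06661065] [-0.19873902  0.27094147 -0.05179611  1.25124308  0.0478129   1.52438977]
```

```bash
python3 -m creep '[[-4.8,0,5.2,0,0.3,0,10],[-9.5,0,10.7,0,0.6,0,10],[-13.8,0,16.4,0,0.9,0,10],[-18,0,22.3,0,1.2,0,10],[-21.8,0,28.4,0,1.4,0,10]]' | grep -E "tool_pos|^force|gr" && python3 -m creep '[[0,0,0,0,0,0,10]]' && python3 - <<'E'
from h import *
s=bot.get_state();print(s["wrist_torque"],s["joint_pos"])
R=np.array(s["eef_rot"]);T=np.array(s["tool_pos"])
c=bot.camera("side");print(np.round(proj(c,R@[157,15,-15]+T),1))
for m in bot.mark_of("side","eye")[:1]:print(m)
cv2.imwrite("pics/s6.png",cv2.resize(c["image"][120:260,260:400],None,fx=4,fy=4,interpolation=2))
E
```

```text
tool_pos: [495.1, -104.7, 166.6]
force: [1.2, 4.5, -1.4]
grip_width: 0.249
grasp_force: 59.2
time: 15.87
tool_pos: [494.4, -105.5, 165.6]
eef_rot: [[0.151, 0.988, 0.01], [0.986, -0.152, 0.072], [0.072, -0.001, -0.997]]
force: [1.8, 2.4, -1.5]
grip_width: 0.249
grasp_force: 59.2
[ 0.61810782 -0.25226125 -0.10807287] [-0.25333163  0.29583764 -0.09809607  1.18495921  0.07187614  1.46948129]
[186.3 318.5]
{'pixel': [184.4, 316.6], 'score': 0.66}
```

View pics/s6.png

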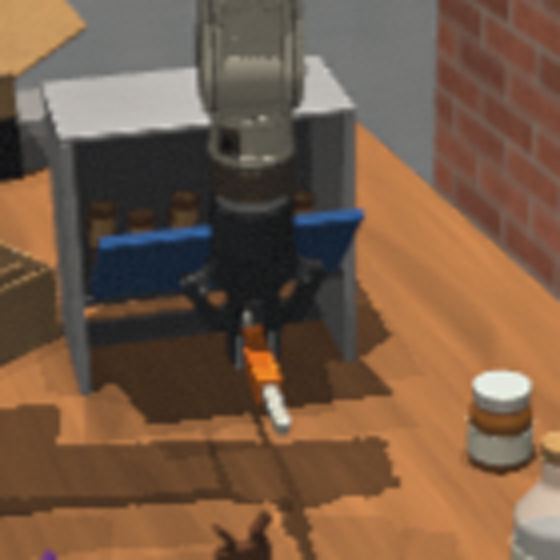

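The flap has swung well out (upper edge near (317,178) in the full picture) and the pole is still engaged. Continuing the arc.

```bash
python3 -m creep '[[-3.7,0,6.2,0,0.3,0,10],[-7.2,0,12.6,0,0.6,0,10],[-10.4,0,19.2,0,0.9,0,10],[-13.2,0,25.9,0,1.2,0,10],[-15.8,0,32.7,0,1.4,0,10]]' | grep -E "tool_pos|^force|gr" && python3 -m creep '[[0,0,0,0,0,0,10]]' && python3 - <<'E'
from h import *
s=bot.get_state();print(s["wrist_torque"],s["joint_pos"])
E
```

```text
tool_pos: [492.8, -118.7, 132.0]
force: [0.9, 4.6, 0.3]
grip_width: 0.246
grasp_force: 59.3
time: 16.47
tool_pos: [491.9, -119.3, 130.8]
eef_rot: [[0.152, 0.988, 0.013], [0.984, -0.152, 0.095], [0.096, -0.002, -0.995]]
force: [0.4, 2.8, -0.3]
grip_width: 0.247
grasp_force: 59.3
[ 0.60758986 -0.306529   -0.08834731] [-0.29482541  0.33107841 -0.1467454   1.10849671  0.09495391  1.42829703]
```

```bash
python3 -m creep '[[-2.4,0,6.9,0,0.3,0,10],[-4.5,0,14,0,0.6,0,10],[-5.5,0,17.5,0,0.7,0,10],[-6.3,0,21,0,0.9,0,10],[-6.3,0,21,0,0.9,0,10]]' | grep -E "tool_pos|^force|gr" ; python3 -c "
from plant import bot
print(bot.get_state()['wrist_torque'])"; python3 -m creep '[[-0.7,0,3.5,0,0.1,0,10],[-0.7,0,3.5,0,0.1,0,10]]'| grep -E "tool_pos|^force|gr";  python3 -c "
from plant import bot
print(bot.get_state()['wrist_torque'])"
```

```text
tool_pos: [491.5, -123.3, 110.0]
force: [0.3, 2.7, -0.8]
grip_width: 0.251
grasp_force: 59.3
[ 0.79528206 -0.21902373 -0.0210039 ]
tool_pos: [491.6, -123.7, 106.9]
force: [0.5, 3.5, -0.4]
grip_width: 0.243
grasp_force: 59.4
[ 0.73841632 -0.11780343  0.05268556]
```

```bash
for i in 1 2; do python3 -m creep '[[-0.4,0,2.5,0,0.1,0,10],[-0.4,0,2.5,0,0.1,0,10],[-0.4,0,2.5,0,0.1,0,10]]'| grep -E "tool_pos|^force";  python3 -c "
from plant import bot
print(bot.get_state()['wrist_torque'])"; done
```

```text
tool_pos: [491.8, -123.8, 104.7]
force: [0.0, 2.3, -0.6]
[ 0.59343941 -0.08356249  0.07162708]
tool_pos: [491.8, -123.9, 102.1]
force: [0.1, 1.9, 0.3]
[0.54162637 0.0078768  0.09582906]
```

```bash
for i in 1 2 3; do python3 -m creep '[[-0.2,0,2,0,0,0,10],[-0.2,0,2,0,0,0,10],[-0.2,0,2,0,0,0,10]]'| grep -E "tool_pos|^force";  python3 -c "
from plant import bot
print(bot.get_state()['wrist_torque'])"; done
```

```text
tool_pos: [491.8, -124.0, 100.1]
force: [-0.2, -1.1, 0.2]
[0.27845517 0.04248099 0.06324767]
tool_pos: [491.9, -123.7, 98.1]
force: [-0.8, 0.2, 0.4]
[0.34023914 0.03943287 0.09398238]
tool_pos: [491.8, -123.5, 96.1]
force: [-0.6, 0.5, 1.7]
[0.47492132 0.03110055 0.08997444]
```

```bash
for i in 1 2; do python3 -m creep '[[-0.1,0,1.5,0,0,0,10],[-0.1,0,1.5,0,0,0,10],[-0.1,0,1.5,0,0,0,10]]'| grep -E "tool_pos|^force";  python3 -c "
from plant import bot
print(bot.get_state()['wrist_torque'])"; done; cat > m3.py <<'E'
from h import *
s=bot.get_state();R=np.array(s["eef_rot"]);T=np.array(s["tool_pos"])
u=np.array([.151,.989,0]);H=np.array([540,127.5,0])+33*u+[0,0,120];l=np.array([.989,-.151,0])
P=lambda a,b,th,y=0:H-(a*np.cos(th)+b*np.sin(th))*u+[0,0,b*np.cos(th)-a*np.sin(th)]+y*l
for n in("side","top"):
    c=bot.camera(n)
    print(n,"pin pred",np.round(proj(c,R@[157,14,-15]+T),1))
    for th in(1.0,1.1,1.17,1.25):print(th,"eye",np.round(proj(c,P(26,130,th)),1),"corners out",*[np.round(proj(c,P(6,155,th,y)),1) for y in(-132,132)],"inner",*[np.round(proj(c,P(-6,155,th,y)),1) for y in(-132,132)])
    for m in bot.mark_of(n,"eye")[:1]:print("eye seen",m["pixel"],m["score"])
    for t in("eye","pole"):
        for m in bot.outline_of(n,t)[:1]:print(t,"box",m["box"],m["score"])
    h=cv2.cvtColor(c["image"],cv2.COLOR_BGR2HSV);b=cv2.inRange(h,(100,110,40),(125,255,255));b[:, :160]=0;b[:,360:]=0
    N,_,st,_=cv2.connectedComponentsWithStats(b);print("blue",st[1:][st[1:,4]>40].tolist())
    cv2.imwrite(f"pics/{n}7.png",c["image"])
E
python3 m3.py
```

```text
tool_pos: [491.9, -123.4, 94.7]
force: [-1.5, -0.3, 1.6]
[ 0.60748524 -0.04078761  0.13718293]
tool_pos: [492.0, -123.3, 93.2]
force: [-1.0, 1.0, 1.5]
[ 0.67352756 -0.03999103  0.07954327]
side pin pred [203.2 319.7]
1.0 eye [192.7 317.8] corners out [190.7 284.4] [183.3 351. ] inner [187.6 284. ] [180.3 350.6]
1.1 eye [196.  318.1] corners out [194.7 284.9] [187.2 351.4] inner [191.6 284.5] [184.2 351.1]
1.17 eye [198.3 318.3] corners out [197.5 285.2] [189.9 351.7] inner [194.4 284.8] [186.9 351.4]
1.25 eye [200.8 318.4] corners out [200.7 285.5] [193.  351.9] inner [197.6 285.2] [190.  351.7]
eye seen [199.5, 318.7] 0.85
eye box [285.0, 183.3, 354.0, 199.3] 0.66
blue [[335, 185, 18, 10, 123], [283, 189, 32, 12, 271]]
top pin pred [198.5 284.5]
1.0 eye [198.4 279.7] corners out [241.7 274.8] [155.1 289.2] inner [241.4 272.3] [154.2 286.8]
1.1 eye [198.9 281.5] corners out [242.  277.7] [156.3 291.9] inner [241.7 275.5] [155.4 289.8]
1.17 eye [199.2 282.4] corners out [242.1 279.4] [157.1 293.4] inner [241.9 277.5] [156.2 291.7]
1.25 eye [199.6 283.3] corners out [242.2 281. ] [157.9 294.9] inner [242.1 279.5] [157.1 293.5]
eye seen [199.2, 283.0] 0.88
eye box [240.3, 156.5, 294.8, 241.6] 0.76
pole box [291.4, 202.8, 323.9, 210.5] 0.47
blue [[238, 153, 58, 88, 3798]]
```

```bash
python3 -m creep '[[-0.1,0,1.5,0,0,0,10],[-0.2,0,3,0,0,0,10],[-0.2,0,4,0,0,0,10],[-0.2,0,4,0,0,0,10]]'| grep -E "tool_pos|^force"; python3 m3.py | grep -E "seen|box|blue|pred"; python3 - <<'E'
from h import *
print(bot.get_state()["wrist_torque"])
a,b=[cv2.imread(f"pics/{n}") for n in("side7.png","side0.png")]
# lower-left flap edge in the side view: blue profile down a few columns
for col in(288,294,300,306,340,346): 
    v=a[178:210,col].astype(int);print(col,[ (178+i,*x) for i,x in enumerate(v.tolist()) if x[0]>x[2]+25][:1],[ (178+i,*x) for i,x in enumerate(v.tolist()) if x[0]>x[2]+25][-1:])
E
```

```text
tool_pos: [491.9, -122.9, 89.0]
force: [0.4, 1.9, 2.8]
side pin pred [204.1 319.7]
eye seen [202.2, 321.7] 0.82
eye box [282.2, 184.5, 354.0, 200.2] 0.62
pole box [323.2, 217.9, 334.9, 252.6] 0.56
blue [[334, 185, 19, 10, 125], [283, 189, 32, 12, 269]]
top pin pred [198.7 284.5]
eye seen [200.3, 286.1] 0.72
eye box [239.1, 155.3, 295.6, 240.4] 0.81
pole box [297.9, 205.0, 328.1, 212.2] 0.58
blue [[238, 153, 58, 88, 3800]]
[ 1.07775537 -0.1022127   0.0962765 ]
288 [(191, 96, 72, 56)] [(200, 60, 42, 30)]
294 [(191, 127, 82, 48)] [(199, 79, 54, 37)]
300 [(190, 122, 79, 49)] [(198, 100, 66, 39)]
306 [(189, 101, 75, 57)] [(198, 59, 43, 32)]
340 [(185, 97, 71, 54)] [(193, 101, 67, 41)]
346 [(186, 124, 86, 63)] [(192, 98, 63, 38)]
```

The flap's blue outline did not change under a firmer push, so it is on its stop. Next I relieve the load and slide the tine out sideways.

```bash
python3 -m creep '[[0,0,-2,0,0,0,10],[0,0,-5,0,0,0,10],[0,0,-8,0,0,0,10],[0,0,-10,0,0,0,10],[0,0,-10,0,0,0,10]]'| grep -E "tool_pos|^force"; python3 -c "
from plant import bot
print(bot.get_state()['wrist_torque'])"
```

```text
tool_pos: [490.9, -124.8, 98.7]
force: [0.2, 1.3, -5.8]
[-0.56213509  0.20853693  0.09112562]
```

```bash
python3 -m creep '[[0,0,2,0,0,0,10],[0,0,3.5,0,0,0,10],[0,0,3.5,0,0,0,10],[0,0,3.5,0,0,0,10]]'| grep -E "tool_pos|^force"; python3 -c "
from plant import bot
print(bot.get_state()['wrist_torque'])"; python3 m3.py | grep -E "seen|box|blue|pred"
```

```text
tool_pos: [492.0, -124.0, 95.7]
force: [-0.5, -0.7, -1.6]
[-0.12579871  0.02655539 -0.02091506]
side pin pred [202.7 319.8]
eye seen [200.5, 321.0] 0.57
eye box [283.6, 185.5, 355.1, 201.4] 0.86
pole box [321.7, 219.2, 334.0, 252.4] 0.71
blue [[335, 185, 18, 10, 124], [283, 189, 32, 12, 267]]
top pin pred [198.5 284.7]
eye seen [200.2, 285.8] 0.62
eye box [236.1, 155.2, 297.9, 241.0] 0.78
pole box [290.6, 203.8, 328.4, 212.2] 0.69
blue [[238, 153, 58, 88, 3799]]
```

Forces are near zero and the flap hasn't moved. Sliding out sideways.

```bash
python3 -m creep '[[0,-2,0.5,0,0,0,10],[0,-5,0.5,0,0,0,10],[0,-8,0.5,0,0,0,10],[0,-11,0.5,0,0,0,10],[0,-14,0.5,0,0,0,10]]'| grep -E "tool_pos|^force"; python3 -c "
from plant import bot
print(bot.get_state()['wrist_torque'])"; python3 -m creep '[[0,-4,0,0,0,0,10],[0,-9,0,0,0,0,10],[0,-15,0,0,0,0,10],[0,-22,0,0,0,0,10],[0,-28,0,0,0,0,10]]'| grep -E "tool_pos|^force"; python3 -c "
from plant import bot
print(bot.get_state()['wrist_torque'])"; python3 m3.py | grep -E "seen|box|blue|pred"
```

```text
tool_pos: [477.5, -121.6, 95.1]
force: [-0.1, 0.5, -2.1]
[-0.16739182  0.02498809 -0.01598269]
tool_pos: [449.3, -117.3, 95.1]
force: [-0.8, -0.7, -2.7]
[-0.119255    0.02190386  0.03215021]
side pin pred [204.1 309. ]
eye seen [200.0, 319.5] 0.81
eye box [282.0, 185.8, 355.5, 200.5] 0.69
pole box [311.2, 219.4, 320.6, 251.5] 0.53
blue [[322, 185, 31, 11, 233], [283, 190, 20, 11, 160]]
top pin pred [211.9 282.4]
eye seen [200.0, 285.6] 0.74
eye box [241.0, 154.5, 301.2, 241.3] 0.93
pole box [286.0, 216.5, 324.6, 226.9] 0.45
blue [[238, 153, 58, 88, 3792]]
```

```bash
python3 -m creep '[[-10,0,-1,0,-1,0,10],[-25,0,-3,0,-2,0,10],[-42,0,-5,0,-4,0,10],[-60,0,-7,0,-6,0,10],[-78,0,-9,0,-8.5,0,10]]'| grep -E "tool_pos|^force"; python3 -m creep '[[0,0,-20,0,0,0,10],[-5,0,-45,0,0,0,10],[-10,0,-70,0,0,0,10],[-10,0,-85,0,0,0,10],[-10,0,-85,0,0,0,10]]'; python3 m3.py | grep -E "seen|box|blue|pred"; python3 - <<'E'
from h import *
go([449,-267.3,130],Rt(1.661));s=bot.get_state();print(s["wrist_torque"])
np.set_printoptions(precision=1,suppress=True)
c=bot.camera("wrist");T=np.array(s["tool_pos"]);R=np.array(s["eef_rot"])
h=cv2.cvtColor(c["image"],cv2.COLOR_BGR2HSV)
for m in bot.outline_of("wrist","pole")[:1]:
    print(m["box"],m["score"]);k=m["mask"]
    og=k&(h[...,1]>170);ys,xs=np.nonzero(og);print("orange rows",ys.min(),ys.max(),"cols",xs.min(),xs.max())
    for r in range(5,int(m["box"][3]),15):
        x=np.nonzero(k[r])[0]
        if len(x):print(r,x.min(),x.max(),c["image"][r,(x.min()+x.max())//2])
E
```

```text
tool_pos: [438.2, -197.3, 95.1]
force: [-0.3, -0.8, -2.6]
time: 23.15
tool_pos: [439.5, -204.7, 184.0]
eef_rot: [[0.153, 0.988, 0.002], [0.988, -0.152, -0.035], [-0.034, 0.007, -0.999]]
force: [1.0, -0.2, -1.9]
grip_width: 0.245
grasp_force: 59.4
side pin pred [199.  313.2]
eye seen [199.3, 318.2] 0.57
eye box [283.6, 183.6, 356.1, 202.2] 0.85
pole box [314.6, 209.6, 326.1, 237.9] 0.72
blue [[327, 185, 26, 10, 173], [283, 190, 23, 11, 162]]
top pin pred [214.1 308.3]
eye seen [198.4, 283.9] 0.84
eye box [238.2, 155.5, 296.3, 243.3] 0.62
pole box [300.1, 215.1, 402.7, 236.0] 0.58
blue [[238, 153, 58, 88, 3787]]
shift [-61.1  22.2  50.9] turn [ -0.35   1.75 -13.86]
[ 0.10142125 -0.08026856 -0.0267146 ]
[295.8, 0.0, 350.3, 345.3] 0.65
orange rows 223 345 cols 296 347
5 311 333 [142 138 138]
20 310 333 [144 140 141]
35 310 332 [144 141 142]
50 311 332 [146 142 144]
65 312 333 [143 141 143]
80 311 334 [132 130 130]
95 306 336 [156 164 167]
110 307 337 [155 163 165]
125 307 336 [154 163 165]
140 307 337 [121 123 126]
155 306 337 [117 121 124]
170 307 336 [114 120 121]
185 308 336 [113 120 122]
200 308 336 [115 122 123]
215 308 336 [116 121 122]
230 299 344 [113 119 124]
245 297 347 [ 13  59 115]
260 296 347 [  0  59 125]
275 298 344 [  2  59 123]
290 298 345 [ 11  58 123]
305 300 345 [  4  56 121]
320 299 343 [  0 127 224]
335 301 342 [  0 148 223]
```

```bash
python3 -m creep '[[-15,5,-5,0,0,-4,10],[-35,12,-5,0,0,-8,10],[-50,18,-5,0,0,-12,10],[-60,22,-5,0,0,-13.8,10],[-60,22,-5,0,0,-13.8,10]]'| grep -E "tool_pos|^force"; python3 -m creep '[[0,0,0,0,0,0,10],[0,0,0,0,0,0,10]]' >/dev/null; python3 - <<'E'
from h import *
np.set_printoptions(precision=1,suppress=True)
go([449,-267.3,37],Rt(1.661,-.035));s=bot.get_state()
T=np.array(s["tool_pos"]);R=np.array(s["eef_rot"])
for n in("top","side"):
    c=bot.camera(n);m=bot.outline_of(n,"pole")[:1]
    for q in m:
        print(n,q["score"],q["box"]);ys,xs=np.nonzero(q["mask"]);d=cv2.fitLine(np.float32(np.c_[xs,ys]),2,0,.01,.01).ravel();print("slope seen",d[1]/d[0])
    for p in(-.04,0,.04):
        Q=Ro.from_rotvec([0,p,0]).as_matrix();g=np.array([0,0,-18.7])
        a,b=[np.array(proj(c,T+R@(g+Q@(np.array([x,0,3.8])))))for x in(-128,175)];print(p,"tail",a,"nose",b,"slope",(b-a)[0]/(b-a)[1])
E
```

```text
tool_pos: [450.5, -266.6, 186.9]
force: [0.1, 0.3, -1.4]
shift [  1.3   0.4 149.8] turn [-0.5 -0.3 -0.1]
-0.04 tail [220.1 423.3] nose [228.6 321.1] slope -0.08318252600578711
0 tail [220.2 422.9] nose [228.6 320.9] slope -0.08245467096388287
0.04 tail [220.2 422.5] nose [228.5 320.9] slope -0.08172087376714932
-0.04 tail [242.1 343.4] nose [206.7 305.5] slope 0.9302313338461004
0 tail [243.5 343.5] nose [205.  305.4] slope 1.0094988525864532
0.04 tail [244.8 343.4] nose [203.3 305.3] slope 1.0883600429735552
```

```bash
python3 -m creep '[[0,0,20,0,0,0,10],[0,0,45,0,0,0,10],[0.5,0,70,0,0,0,10],[1,0,95,0,0,0,10],[1.3,0,112,0,0,0,10]]'>/dev/null; python3 -m creep '[[0,0,0,0,0,0,10],[0,0,0,0,0,0,10]]' |grep -E "tool_pos|^force"; cat > m4.py <<'E'
from h import *
np.set_printoptions(precision=1,suppress=True)
go([449,-267.3,37],Rt(1.661,-.035));s=bot.get_state()
T=np.array(s["tool_pos"]);R=np.array(s["eef_rot"]);print(R[:,0])
for n in("top","side"):
    c=bot.camera(n);m=bot.outline_of(n,"pole")[:1]
    for q in m:
        print(n,q["score"],q["box"]);ys,xs=np.nonzero(q["mask"]);d=cv2.fitLine(np.float32(np.c_[xs,ys]),2,0,.01,.01).ravel();print("slope seen",d[1]/d[0])
    for t in("pole","rest_seat"):
        for q in bot.mark_of(n,t)[:3]:print(t,q["score"],q["pixel"],atz(c,q["pixel"],T[2]+15 if t=="pole" else 50))
    for p in(-.04,0,.04):
        Q=Ro.from_rotvec([0,p,0]).as_matrix();g=np.array([0,0,-18.7])
        a,b=[np.array(proj(c,T+R@(g+Q@(np.array([x,0,3.8])))))for x in(-128,175)];print(p,"tail",a,"nose",b,"slope",(b-a)[0]/(b-a)[1])
c=bot.camera("wrist")
for q in bot.outline_of("wrist","rest_seat")[:3]:
    b=q["box"];print("rest box",b,q["score"])
E
python3 m4.py
```

```text
tool_pos: [448.7, -266.2, 74.6]
force: [0.1, -0.1, -1.9]
shift [-0.   0.6 37.6] turn [-0.6 -0.3 -0. ]
[-0.1  1.  -0. ]
top 0.7 [322.9, 221.2, 365.1, 231.3]
slope seen -0.05821498
rest_seat 0.86 [222.8, 465.6] [ 458.  -567.6   50. ]
-0.04 tail [221.4 415.8] nose [229.3 321.9] slope -0.08393133737047309
0 tail [221.4 415.5] nose [229.2 321.7] slope -0.08322445351819902
0.04 tail [221.5 415.1] nose [229.2 321.7] slope -0.08251229387094494
side 0.68 [308.5, 249.5, 354.2, 299.9]
slope seen 1.0617859
pole 0.66 [253.6, 329.9] [ 460.  -267.8   89.6]
pole 0.41 [232.5, 312.6] [ 449.4 -114.3   89.6]
rest_seat 0.86 [277.4, 273.4] [ 254.3 -273.5   50. ]
rest_seat 0.85 [262.9, 328.1] [ 453.8 -264.5   50. ]
rest_seat 0.73 [317.8, 361.2] [ 446.9 -563.    50. ]
-0.04 tail [271.7 343.7] nose [233.2 306.7] slope 1.0408928130774668
0 tail [273.  343.7] nose [231.6 306.6] slope 1.1172480575313797
0.04 tail [274.3 343.6] nose [230.  306.5] slope 1.1932396140490351
rest box [262.0, 99.2, 374.3, 341.1] 0.89
```

```bash
python3 -m creep '[[0,0,8,0,0,0,10],[0,0,17,0,0,0,10],[0,0.3,25,0,0,0,10],[0,0.3,31,0,0,0,10],[0,0.3,34,0,0,0,10]]'|grep -E "tool_pos|^force"; python3 -m creep '[[0,0,2,0,0,0,10],[0,0,2,0,0,0,10]]' |grep -E "tool_pos|^force"; python3 -c "
from plant import bot
print(bot.get_state()['wrist_torque'])"
```

```text
tool_pos: [448.4, -267.4, 39.3]
force: [-0.1, -0.6, -2.1]
tool_pos: [449.1, -267.9, 38.4]
force: [-0.9, 0.2, -2.5]
[0.05326013 0.00994646 0.00912193]
```

```bash
for i in 1 2 3; do python3 -m creep '[[0,0,1.3,0,0,0,10],[0,0,1.3,0,0,0,10],[0,0,1.3,0,0,0,10]]' |grep -E "tool_pos|^force"; done; python3 -c "
from plant import bot
print(bot.get_state()['wrist_torque'])"
```

```text
tool_pos: [449.7, -268.2, 38.2]
force: [0.5, -0.7, -2.3]
tool_pos: [449.9, -268.4, 37.1]
force: [0.4, -0.0, -0.2]
tool_pos: [450.0, -268.3, 35.8]
force: [-0.1, 2.5, 3.0]
[-0.08795567 -0.03615175  0.02868335]
```

Contact comes at the original seat height, so I'll release.

```bash
python3 -m creep '[[0,0,0,0,0,0,25],[0,0,0,0,0,0,35],[0,0,0,0,0,0,50],[0,0,0,0,0,0,60],[0,0,0,0,0,0,60]]' |grep -E "tool_pos|^force|gr"; python3 -m creep '[[0,0,-5,0,0,0,60],[0,0,-20,0,0,0,60],[0,0,-45,0,0,0,60],[0,0,-75,0,0,0,60],[0,0,-110,0,0,0,60]]'|grep -E "tool_pos|^force|gr"; python3 -m creep '[[-10,0,-20,0,0,0,60],[-10,0,-20,0,0,0,60],[-10,0,-20,0,0,0,60]]'; python3 m4.py; python3 - <<'E'
from h import *
np.set_printoptions(precision=1,suppress=True)
c=bot.camera("wrist");cv2.imwrite("pics/w9.png",c["image"])
h=cv2.cvtColor(c["image"],cv2.COLOR_BGR2HSV)
for q in bot.outline_of("wrist","pole")[:1]:
    k=q["mask"];print(q["box"],q["score"])
    og=cv2.inRange(h,(8,170,90),(25,255,255))>0;og[:,:300]=0;og[:,350:]=0
    og&=k;ys,xs=np.nonzero(og)
    O=np.array([451.4,-299.6]);a=np.array([np.cos(1.661),np.sin(1.661)]);n=np.array([-a[1],a[0]])
    def rep(nm,px,z):
        p=watz(c,px,z);print(nm,px,p,"along/lat",(p[:2]-O)@a,(p[:2]-O)@n)
    rep("grip front",(ys.min(),xs[ys==ys.min()].mean()),63);rep("grip back",(ys.max(),xs[ys==ys.max()].mean()),63)
    ys,xs=np.nonzero(k)
    for r in(ys.min()+2,ys.max()-3):rep("pole end",(r,xs[ys==r].mean()),56)
E
```

```text
tool_pos: [449.3, -268.2, 35.1]
force: [0.2, 0.8, 0.5]
grip_width: 0.702
grasp_force: 0.0
tool_pos: [448.7, -264.0, 145.3]
force: [1.2, -1.1, -0.2]
grip_width: 0.7
grasp_force: 0.0
time: 27.93
tool_pos: [452.0, -274.9, 167.3]
eef_rot: [[-0.088, 0.996, -0.001], [0.996, 0.088, -0.033], [-0.033, -0.004, -0.999]]
force: [-0.7, 0.4, -0.7]
grip_width: 0.705
grasp_force: 0.0
shift [ 12.1  -1.8 130. ] turn [-0.2 -0.1 -0.1]
[-0.1  1.  -0. ]
pole 0.5 [221.1, 384.3] [ 458.2 -280.4  182.3]
rest_seat 0.92 [226.2, 379.9] [ 444.8 -284.6   50. ]
rest_seat 0.76 [224.0, 463.2] [ 453.9 -559.6   50. ]
-0.04 tail [219.5 425.4] nose [227.9 324.7] slope -0.083006801969012
0 tail [219.6 425. ] nose [227.9 324.5] slope -0.08241245556286472
0.04 tail [219.7 424.6] nose [227.9 324.5] slope -0.08181309885995228
side 0.88 [310.0, 240.3, 344.5, 286.1]
slope seen 1.2074602
pole 0.53 [269.2, 330.5] [ 386.4 -472.5  182.3]
rest_seat 0.86 [275.6, 273.6] [ 257.5 -264.    50. ]
rest_seat 0.78 [319.5, 366.1] [ 457.4 -575.1   50. ]
rest_seat 0.66 [262.7, 331.4] [ 464.9 -267.7   50. ]
-0.04 tail [248.8 345.5] nose [212.7 307.3] slope 0.9431326615958062
0 tail [250.2 345.5] nose [211.  307.1] slope 1.020995113443676
0.04 tail [251.5 345.5] nose [209.3 307. ] slope 1.0984111411693338
rest box [283.6, 91.0, 359.8, 305.2] 0.95
rest box [87.9, 79.1, 185.3, 272.5] 0.76
rest box [286.4, 323.7, 340.4, 346.9] 0.72
[309.8, 0.0, 357.6, 310.5] 0.75
grip front (np.int64(160), np.float64(321.42857142857144)) [ 447.6 -240.7   63. ] along/lat 58.988375303013775 -1.4791593719103595
grip back (np.int64(262), np.float64(322.5)) [ 456.6 -332.5   63. ] along/lat -33.25981612280711 -2.262990205054498
pole end (np.int64(2), np.float64(337.0)) [ 448.3 -111.1   56. ] along/lat 188.03430843623835 -13.909118711917767
pole end (np.int64(307), np.float64(322.5)) [ 461.7 -389.6   56. ] along/lat -90.52174299158682 -2.200485657419763
```

```bash
python3 m3.py | grep -E "seen|blue|eye box"; python3 -c "
from plant import bot
print(bot.hand_in())"
```

```text
eye seen [200.6, 320.6] 0.61
eye box [283.4, 182.9, 354.5, 199.0] 0.91
blue [[337, 185, 16, 9, 99], [283, 189, 33, 12, 277]]
eye seen [199.1, 285.7] 0.55
eye box [237.8, 155.3, 297.6, 240.6] 0.91
blue [[238, 153, 58, 88, 3787]]
the job is handed in; nothing more can be done
None
```

I pulled the flap down to its stop, unhooked the pole, laid it back in its rest, and handed the job in at about 28 s; the hand-in returned no verdict.

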